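Release the guide plate of a pencil sander from its left-hand clamp nut

TASK

The guide plate of the small pencil-sanding machine is locked by a left-hand threaded clamp nut. Loosen the nut by turning its red handle clockwise (only the feel of its soft end stop tells that it is fully loose), slide the freed plate straight out from under the nut by its orange tab, and lay it flat in the aluminium pencil tray, letting go only once it is down. Never force the handle, the plate or the tray, and leave everything else on the desk where it is.

Things in the scene. Friction and masses are not known exactly. Their poses are not given: they have to be found in the camera images.
- machine: Grey pencil-sanding machine fixed to the desk. Origin: on the desk surface, on the upright axis of the clamp nut; x points from the nut to the motor, z up. Base slab 320 x 110 mm, 20 mm high, from x=-130 to 190 mm. Motor housing and sanding disc from x=99 mm on, 90 mm wide, up to 89 mm high. More than 30 N of fingers or arm on any part of it (a grip counts too) does damage.
- nut_top (a point): Top centre of the clamp nut, 59 mm above the desk: red hub 34 mm across (45 to 59 mm high) with one handle arm, on a brass nut 30 mm across (37 to 45 mm). Axes of the machine; does not turn. Left-hand thread: loosens clockwise seen from above and stays at its height. Drag about 0.25 N m, i.e. 5 N at 48 mm; travel 2.05 rad in all, then a soft stop to be felt, where the force rises steeply.
- collar_seat (a point): Point on the nut axis 25 mm above the desk, in the plate's pocket. A hidden 22 mm wide collar sits here and locks the plate; loosening the nut lifts it 3.5 mm per rad. The plate is surely free only from 1.95 rad after fully tight up to the stop at 2.05 rad. The nut starts 0 to 1.5 rad loosened, which cannot be seen: the handle is the indexing kind, fitted at any angle, so only the stop tells.
- channel (a point): Mouth of the plate's guide, on the slab's top (20 mm above the desk), 60 mm from the nut axis. Axes of the machine. Two rails 9 mm high, 54 mm apart, run from here to 25 mm past the nut; the plate slides out towards -x only. More than 25 N between plate and machine, as from pulling while it is locked, does damage.
- handle (a point): Point on the red handle arm, a level round bar of 12 mm diameter, 48 mm from the nut axis, 51 mm above the desk; x points outward along the arm, z up. The arm ends in a 17 mm ball 65 mm from the axis. Counter-clockwise from the machine's +x it points to 0 to 2.7 rad at the start, and to -0.6 to 0.7 rad at the end stop. It stays where it is left.
- plate: Slotted aluminium guide plate, 150 x 50 mm, 12 mm thick, about 0.2 kg. Origin: centre of its underside; x along its length towards the motor. Its 13 mm wide slot is open at the +x end; the nut's 10 mm stud stands in it, at plate x=50 mm at the start. To clear the nut it must slide about 45 mm towards -x before it is lifted; then it can be lifted freely.
- tab (a point): Point 10 mm below the top of the plate's orange upright tab, in its middle, 30 mm above the plate's underside. The tab is 10 mm thick along the plate's x and 36 mm wide along its y, stands 28 mm above the plate's top, and is 55 mm from the plate's origin towards -x. Axes as the plate's.
- tray: Open aluminium pencil tray, loose, 0.6 kg, outside 204 x 100 mm, 22 mm high, walls and floor 3 mm. Origin: centre of its underside; x along its length. Putting the plate down with more than 40 N does damage.
- caddy: Bystander: grey plastic caddy 110 x 150 mm, 90 mm high; origin centre of underside.
- paperweight: Bystander: green glass paperweight 76 mm across, 46 mm high; origin centre of underside.
- stamp: Bystander: blue stamp 60 x 30 mm, 63 mm high; origin centre of underside.
- pencil_red: Bystander: red pencil 8 mm thick, 168 mm long with tip; origin under the middle of its shaft, shaft along x.
- pencil_green: Bystander: green pencil, as the red one.
There are look-alikes about, which are no part of the job. What is shaped like the tray but pink is not meant.

How it is judged (in metres and radians):
On the way, in this order (a step that is already met when the one before it is completed fails the run):
1. the plate has been slid out from under the nut along the slab: at least 38 mm towards its -x, raised no more than 15 mm (x of plate in the frame of machine below -0.088 m and z of plate in the frame of machine below 0.035 m), for 0.1 s.
2. the plate is brought down inside the tray, within 8 mm of its floor, while still held by the fingers (not dropped) (z of plate in the frame of tray below 0.011 m and horizontal distance between plate and tray below 0.04 m and contact force between the fingers and plate above 1 N), for 0.1 s.
At the end, for the whole second after the job is handed in: The plate lies still and flat on the tray's floor inside its walls (underside within 4 mm of the floor, tilted less than 0.06 rad, centre within 30 mm of the tray's centre along each tray axis), tab up, and is released (z of plate in the frame of tray between 0 and 0.007 m and angle between plate's own z axis and vertical below 0.06 rad and x of plate in the frame of tray between -0.03 and 0.03 m and y of plate in the frame of tray between -0.03 and 0.03 m and linear speed of plate below 0.02 m/s and contact force between the fingers and plate below 0.1 N); the robot touches nothing.
It fails at once if the fingers or the arm press or grip the machine or its handle with more than 30 N (contact force between any of the fingers, the arm and machine above 30 N).
It fails at once if the plate is forced against the machine with more than 25 N (contact force between plate and machine above 25 N).
It fails at once if the plate is pressed into the tray with more than 40 N (contact force between plate and tray above 40 N).
It fails at once if the tray is pushed more than 40 mm (distance of tray from where it was at the start of the episode above 0.04 m).
It fails at once if a bystander is moved more than 20 mm (distance of any of caddy, paperweight, stamp, pencil_red, pencil_green from where it was at the start of the episode above 0.02 m).
It also fails if it takes over 61 s, if anything falls off the work surface, if the arm or the gripper's body presses on something with over 40 N, if the wrist force passes 120 N, or if a joint passes its speed limit or range.

ROBOT

A 6-joint arm with a two-finger parallel gripper is mounted at the origin on the work surface. World frame = base frame: x ahead of the robot, y to its left, z up, the work surface at z = 0. Lengths are in mm, angles in rad, forces in N, time in s.
With the tool pointing down it reaches from about 350 to 775 mm from the base axis. Payload 7.3 kg.
Tool frame: the origin (TCP) lies at the very end of the fingers, on their centre line; the grasp point (between the pads) lies 19 mm behind it (manip.grasp_offset is the distance from the TCP to the grasp point, in mm); z points along the fingers, y is the line along which they close (so a half turn about z gives the same grasp; the last joint's range is limited). The gripper opens to 92 mm and grips with 3 to 60 N. Pads are 19 mm wide; open, the fingers measure 130 mm over their backs; the gripper's body (75 mm by 190 mm) begins 47 mm behind the grasp point.
Start: joints at [1.013, 0.342, 1.524, -0, 1.275, -0.146], TCP at [210.124, 481.137, 226.741] pointing down, gripper open.
Joint ranges: [-2.53, 2.53], [-0.77, 2.02], [0.04, 2.7], [-1, 4.14], [0.28, 2.66], [-3.11, 3.11]. Speed limits (rad/s): [2.57, 2.57, 3.14, 3.14, 3.14, 3.14].

INTERFACE

Orientations are given as a rotation vector (axis times angle).
In Python, from workcell import manip gives the robot as it stands.
- The arm moves only by the tool apply_moves, never from a script. Its arguments are lists of equal length, an entry for each row: "translation": the shift along the world's x, y, z in m, a list of three; "rotation": the turn, a rotation vector about the world's x, y, z in degrees, a list of three; "grip": the opening, from -1 (shut) to 1 (fully open). A call has 1 to 10 rows; each row is the pose to reach, as a shift and turn from the pose commanded when the call began; what a row does not reach only later rows make up. A row lasts 1/12 s, in which the tool goes at most 41.7 mm and 7.16 degrees, less where a joint would pass 70% of its speed; a pose out of reach is approached as far as the arm can. A call with a gripper value outside its range is refused whole. The fingers move at their own pace and stop on an object; "newtons" is the grip in N (left out, the last holds). Time passes only in rows, so rows that repeat a pose let the fingers close. It gives the time, the measured TCP pose, the force, the opening and the grip force at its end, in the units of the state.
- manip.get_state(): the state, without advancing time (a new reading comes with each control period).
- manip.camera(name): name is "side" or "top"; returns (picture, depth): 400x640x3 uint8, red, green, blue; 400x640 float32, mm along the optical axis (not along the pixel's ray), 0 where there is no reading.
- manip.calibration(name): a dict with "fx", "fy", "cx", "cy" (pixels), "distortion" ([k1, k2, p1, p2, k3] as OpenCV has them; the pictures are not rectified), "view" (4x4, takes a point from world to camera coordinates). Camera axes: x right, y down, z forward; pixel columns grow to the right and rows downward; lengths in mm; the calibration is good to about 2 mm. A picture is of the moment at which its call begins. calibration takes no time and is no camera call.
- manip.finish_job(): hands the job in; it is judged then, once.
The state is a dict: "time": time; "joint_positions": joint angles; "joint_vel": joint speeds; "joint_torque": joint torques, N m; "tcp_pos": TCP position; "tcp_rot": TCP orientation; "contact_force": force on the tool from outside, world axes, zero at the start; "moment": the same for the moment, N m; "opening": finger opening in mm; "finger_force": force on a finger pad.
Only numpy, scipy, OpenCV 4.12 (cv2) and the standard library are available. Lean on these libraries where they do the work, as an engineer would, in place of code of your own. Each camera call takes 0.05 s, during which the arm holds its last target. There are 200 camera calls.

## Working session

There is one attempt and no reset: what is moved stays moved. The work goes in short steps, Python scripts to look and compute and a tool call to move; the robot and the scene stay as the last step left them, time stands still between calls to the robot, and variables do not carry over. Pictures are saved under pics/ and viewed, at most 10 in all, crops included, and the job is handed in when it is done.

Besides the shell and the picture viewer there is one more tool, called after ">>>" as a command line: name --argument value ..., lists and objects as JSON in quotes. apply_moves: Moves the arm, as the interface text tells. Its arguments: {"type":"object","properties":{"translation":{"type":"array"},"rotation":{"type":"array"},"grip":{"type":"array"},"newtons":{"type":"number"}},"required":["translation","rotation","grip"]}

```bash
mkdir -p pics
cat > h.py <<'E'
import numpy as np, cv2
from workcell import manip
def cal(n):
    c=manip.calibration(n);K=np.array([[c['fx'],0,c['cx']],[0,c['fy'],c['cy']],[0,0,1.]])
    return K,np.array(c['distortion'],float),np.array(c['view'],float)
def ray(n,px):
    K,d,V=cal(n);u=cv2.undistortPoints(np.array(px,float).reshape(-1,1,2),K,d).reshape(-1,2)
    D=np.c_[u,np.ones(len(u))]@V[:3,:3];o=-V[:3,:3].T@V[:3,3];return o,D
def onz(n,px,z):
    o,D=ray(n,px);return o+D*((z-o[2])/D[:,2])[:,None]
def cloud(n,depth):
    v,u=np.mgrid[0:400,0:640];o,D=ray(n,np.c_[u.ravel(),v.ravel()])
    return (o+D*depth.reshape(-1,1)).reshape(400,640,3)
def save(n,name):
    p,d=manip.camera(n);cv2.imwrite(f'pics/{name}.png',p[:,:,::-1]);np.savez(f'pics/{name}.npz',p=p,d=d);return p,d
E
python3 -c "
from h import *
save('top','t0');save('side','s0');s=manip.get_state();print(s['tcp_rot'],s['time'])
for n in('top','side'):print(ray(n,[[320,200]]))
a=[cv2.imread(f'pics/{x}.png') for x in('t0','s0')]
"
```

```text
[-6.4218316e-01 -3.0747695e+00  2.0100654e-03] 0.1
(array([ 390.47498932,  -10.36343751, 1235.96287058]), array([[ 0.11936648, -0.00911886, -0.99283266]]))
(array([ 258.43970824, 1242.68659748,  921.8504217 ]), array([[ 0.18582225, -0.80810285, -0.55897248]]))
```

View pics/t0.png

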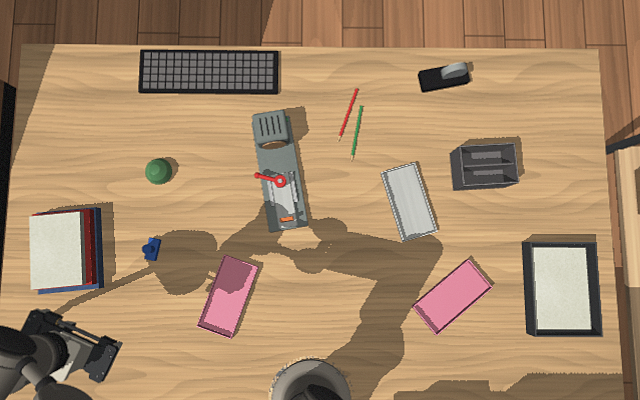

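View pics/s0.png

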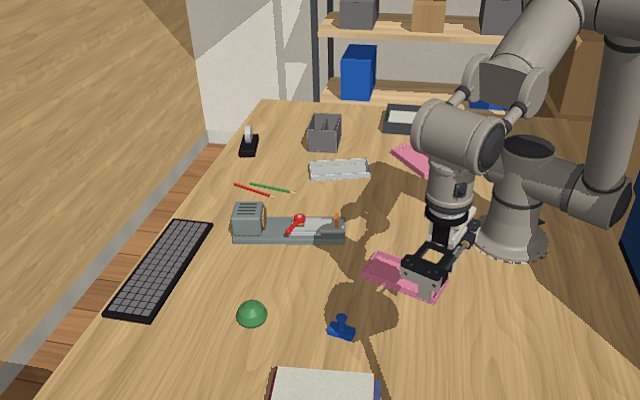

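Top view: machine with red hub at (279,181), handle ball at about (257,175) and orange tab at (287,219); aluminium tray at (410,201), pink look-alikes at (228,295) and (453,295), dark paper tray at (563,288). In the side view the hub is at (298,218), the tab at (337,218) and the aluminium tray at (339,169). Possible confusions for the tray are the pink and dark trays. For the red handle it is the red pencil at (348,115). I choose (410,201) and (279,181).

```bash
cat > m.py <<'E'
from h import *
z=np.load('pics/t0.npz');p,d=z['p'],z['d'];C=cloud('top',d);H=cv2.cvtColor(p,cv2.COLOR_RGB2HSV)
h,s,v=[H[...,i].astype(int) for i in range(3)]
m=np.zeros((400,640),bool);m[105:240,245:315]=1
red=m&((h<5)|(h>174))&(s>150)&(v>90); org=m&(h>=6)&(h<14)&(s>190)&(v>150)
for nm,k in(('red',red),('org',org)):
    P=C[k];print(nm,k.sum(),np.c_[np.where(k)[1],np.where(k)[0]].mean(0),'z pct',np.percentile(P[:,2],[5,50,95]))
yx=np.argwhere(red);uv=yx[:,::-1]
W=onz('top',uv,51);
# hub centre: peak of distance transform; ball: farthest red point
dt=cv2.distanceTransform(np.pad(cv2.resize(red.astype(np.uint8),None,fx=1,fy=1),0),cv2.DIST_L2,5);b=np.unravel_index(dt.argmax(),dt.shape)
hub=onz('top',[[b[1],b[0]]],59)[0];print('hub px',b[::-1],dt.max(),hub)
r=np.linalg.norm(W[:,:2]-hub[:2],axis=1);far=W[r>45];print('arm far',far.mean(0),r.max(),'ang',np.arctan2(*(far.mean(0)-hub)[[1,0]]))
uo=np.argwhere(org)[:,::-1];To=onz('top',uo,60);print('tab',To.mean(0),cv2.minAreaRect(To[:,:2].astype(np.float32)))
# slab top level points (depth 10..30mm) -> rect
sl=m&(C[...,2]>12)&(C[...,2]<100)
P=C[sl];print('machine rect',cv2.minAreaRect(P[:,:2].astype(np.float32)))
t=np.zeros_like(m);t[150:250,370:450]=1
tr=t&(C[...,2]>12)&(C[...,2]<40);P=C[tr];print('tray rim rect',tr.sum(),cv2.minAreaRect(P[:,:2].astype(np.float32)),np.percentile(P[:,2],[50,95]))
K=(t&(s<45)&(v>90)).astype(np.uint8);c=max(cv2.findContours(K,0,2)[0],key=cv2.contourArea);W=onz('top',c.reshape(-1,2),22);print('tray col',cv2.minAreaRect(W[:,:2].astype(np.float32)))
for nm,(x0,y0,x1,y1) in dict(caddy=(445,130,525,195),stamp=(140,230,165,265),pw=(140,150,180,190)).items():
    B=C[y0:y1,x0:x1].reshape(-1,3);B=B[B[:,2]>15];print(nm,B.min(0),B.max(0))
a=cv2.resize(p[100:240,240:320],None,fx=4,fy=4,interpolation=2)
q=np.load('pics/s0.npz')['p'];b2=cv2.resize(q[190:260,220:360],(480,240),interpolation=2)
o=np.zeros((560,800,3),np.uint8);o[:,:320]=a;o[:240,320:]=b2;cv2.imwrite('pics/crop.png',o[:,:,::-1])
E
python3 m.py
```

```text
red 172 [271.95348837 178.75581395] z pct [53.03723816 56.87814347 61.26225789]
org 1 [292. 217.] z pct [57.42372949 57.42372949 57.42372949]
hub px (np.int64(257), np.int64(175)) 2.8 [599.33443193 149.68997538  59.        ]
arm far [585.45791989  88.89615944  51.        ] 78.10281103098443 ang -1.7952070631427173
tab [485.61210722  53.69847414  60.        ] ((485.61212158203125, 53.6984748840332), (0.0, 0.0), 0.0)
machine rect ((612.0267944335938, 100.37026977539062), (318.51483154296875, 120.95429992675781), 10.21038818359375)
tray rim rect 341 ((534.0042724609375, -268.38653564453125), (204.9442138671875, 102.7680435180664), 16.995746612548828) [19.95725383 24.78467715]
tray col ((534.4061279296875, -267.6021728515625), (204.61434936523438, 103.87836456298828), 16.72316551208496)
caddy [ 390.47498932 -549.15636966   15.01573027] [ 685.46713836  -10.36343751 1235.96287058]
stamp [369.69416885 -10.36343751  15.03515759] [ 429.65606802  459.00779423 1235.96287058]
pw [390.47498932 -10.36343751  15.46290476] [ 650.58965114  466.98753663 1235.96287058]
```

View pics/crop.png

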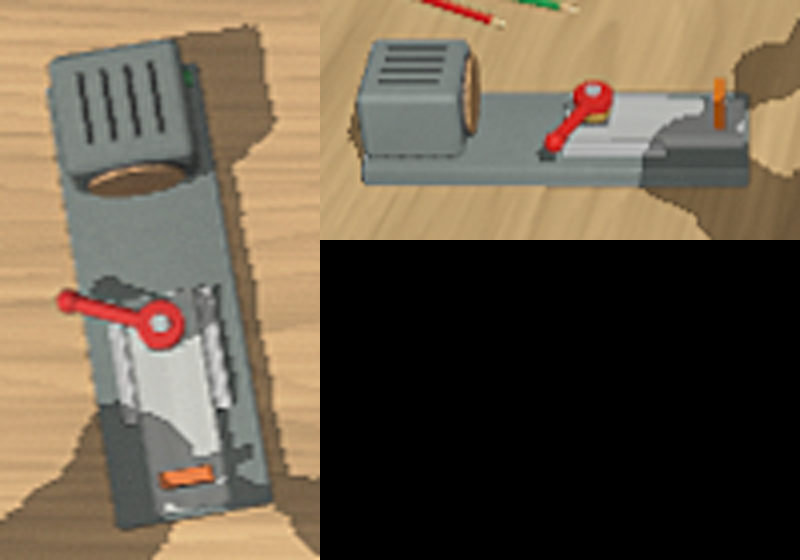

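The crop confirms it: hub with grey stud at px (280,181), ball at (256.5,175.3), tab top at (286.8,219), motor toward world +x. My hub estimate landed on the ball, so I'm recomputing.

```bash
cat > m2.py <<'E'
from h import *
z=np.load('pics/t0.npz');p,d=z['p'],z['d'];C=cloud('top',d)
hub=onz('top',[[280,181]],59)[0];ball=onz('top',[[256.5,175.3]],51)[0];tab=onz('top',[[286.75,219]],60)[0]
H=cv2.cvtColor(p,cv2.COLOR_RGB2HSV).astype(int)
print('hub',hub,'ball',ball,np.linalg.norm((ball-hub)[:2]),'tab',tab,np.linalg.norm((tab-hub)[:2]))
print('axis tab->hub deg',np.degrees(np.arctan2(*(hub-tab)[[1,0]])),'handle deg',np.degrees(np.arctan2(*(ball-hub)[[1,0]])))
# side view check
q=np.load('pics/s0.npz')['p'];S=cv2.cvtColor(q,cv2.COLOR_RGB2HSV).astype(int)
def blob(mask):
    ys,xs=np.where(mask);return xs.mean(),ys.mean(),len(xs),xs.min(),xs.max(),ys.min(),ys.max()
M=np.zeros((400,640),bool);M[205:245,280:350]=1
r=M&((S[...,0]<5)|(S[...,0]>174))&(S[...,1]>150)&(S[...,2]>90);o=M&(S[...,0]>=6)&(S[...,0]<16)&(S[...,1]>170)
print('red',blob(r),'org',blob(o))
b=blob(o);print('tab side top @z60',onz('side',[[b[0],b[5]]],60))
print('hub side @59',onz('side',[[320/1*0+220+593/800*0+ (593-320)*140/480, 190+90*70/240]],59),'ball side@51',onz('side',[[220+(553-320)*140/480,190+143*70/240]],51))
Z=C[...,2]
for nm,(x0,y0,x1,y1) in dict(caddy=(445,130,525,195),stamp=(140,230,165,265),pw=(140,150,180,190),pens=(335,85,366,160)).items():
    B=C[y0:y1,x0:x1].reshape(-1,3);B=B[(B[:,2]>6)&(B[:,2]<150)];print(nm,B.min(0).round(),B.max(0).round())
from scipy.spatial.transform import Rotation as R
print(R.from_rotvec(manip.get_state()['tcp_rot']).as_matrix().round(3))
E
python3 m2.py
```

```text
hub [583.23608205  87.26380096  59.        ] ball [599.91714401 152.12135148  51.        ] 66.96834839413097 tab [480.18200563  67.68463541  60.        ] 104.89750422066778
axis tab->hub deg 10.757372010260013 handle deg 75.57640453502853
red (np.float64(295.1875), np.float64(222.828125), 128, np.int64(286), np.int64(304), np.int64(214), np.int64(233)) org (np.float64(331.2826086956522), np.float64(219.7826086956522), 46, np.int64(297), np.int64(337), np.int64(213), np.int64(226))
tab side top @z60 [[499.23175458  56.05598285  60.        ]]
hub side @59 [[585.08001967  86.37183912  59.        ]] ball side@51 [[602.24691557 152.23069078  51.        ]]
caddy [ 568. -589.    6.] [ 738. -388.   95.]
stamp [359. 419.   6.] [452. 477.  65.]
pw [567. 381.   6.] [659. 478.  50.]
pens [ 662. -139.    6.] [866. -64.  14.]
[[-0.916  0.4   -0.001]
 [ 0.4    0.916 -0.001]
 [ 0.    -0.001 -1.   ]]
```

>>> apply_moves --translation '[[0.385, -0.35, -0.07], [0.385, -0.35, -0.07], [0.385, -0.35, -0.07], [0.385, -0.35, -0.07], [0.385, -0.35, -0.07], [0.385, -0.35, -0.07], [0.385, -0.35, -0.07], [0.385, -0.35, -0.07], [0.385, -0.35, -0.07], [0.385, -0.35, -0.07]]' --rotation '[[0, 0, -81], [0, 0, -81], [0, 0, -81], [0, 0, -81], [0, 0, -81], [0, 0, -81], [0, 0, -81], [0, 0, -81], [0, 0, -81], [0, 0, -81]]' --grip '[-0.35, -0.35, -0.35, -0.35, -0.35, -0.35, -0.35, -0.35, -0.35, -0.35]'

```text
time: 0.93
tcp_pos: [516.7, 201.6, 170.6]
tcp_rot: [-2.327, -2.11, 0.001]
contact_force: [0.4, 1.1, -0.4]
opening: 32.1
finger_force: 0.0
```

>>> apply_moves --translation '[[0.079, -0.07, -0.01], [0.079, -0.07, -0.04], [0.079, -0.07, -0.05], [0.079, -0.07, -0.07], [0.079, -0.07, -0.07], [0.079, -0.07, -0.07]]' --rotation '[[0, 0, -9], [0, 0, -9], [0, 0, -9], [0, 0, -9], [0, 0, -9], [0, 0, -9]]' --grip '[-0.35, -0.35, -0.35, -0.35, -0.35, -0.35]'

```text
time: 1.43
tcp_pos: [593.5, 133.2, 99.9]
tcp_rot: [-2.478, -1.928, 0.005]
contact_force: [0.5, 0.2, 1.1]
opening: 29.7
finger_force: 0.0
```

```bash
python3 -c "
from h import *
p,d=save('side','s1');a=cv2.resize(p[130:280,200:400],(800,600),interpolation=2);cv2.imwrite('pics/s1c.png',a[:,:,::-1])
K,D,V=cal('side')
def pr(P):return cv2.projectPoints(np.array([P],float),cv2.Rodrigues(V[:3,:3])[0],V[:3,3],K,D)[0].ravel().round(1)
s=manip.get_state();print(s['tcp_pos'],s['tcp_rot'],pr(s['tcp_pos']),pr([595.5,131.5,51]))"
```

```text
[594.32806922 133.82385179 101.51296531] [-2.47843702e+00 -1.92973116e+00  6.71055971e-04] [291.5 213.3] [292.2 227.5]
```

View pics/s1c.png

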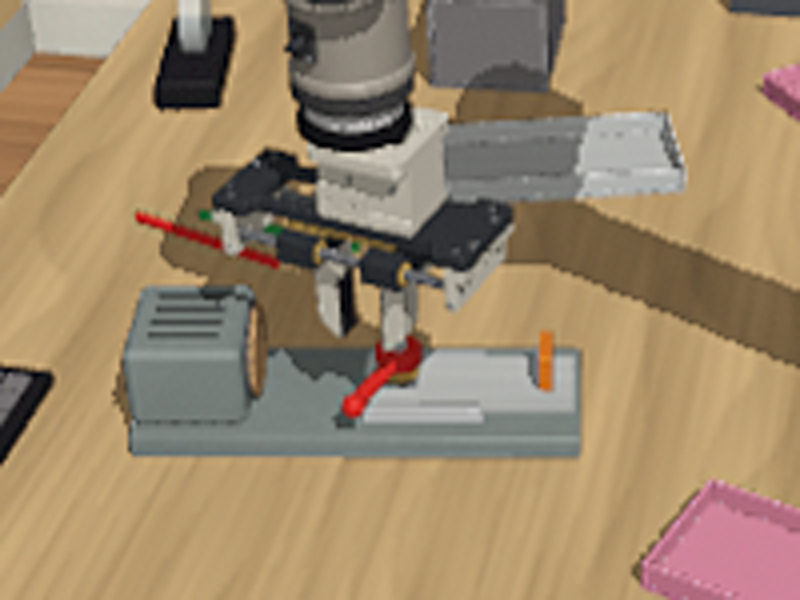

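The crop shows the fingers above the red arm, one either side, at crop (340,330) and (397,345); the bar is at (380,385). I'm descending to straddle it.

>>> apply_moves --translation '[[0.001, -0.002, -0.02], [0.001, -0.002, -0.04], [0.001, -0.002, -0.055], [0.001, -0.002, -0.06], [0.001, -0.002, -0.06]]' --rotation '[[0, 0, 0], [0, 0, 0], [0, 0, 0], [0, 0, 0], [0, 0, 0]]' --grip '[-0.35, -0.35, -0.35, -0.35, -0.35]'

```text
time: 1.9
tcp_pos: [595.3, 132.3, 41.6]
tcp_rot: [-2.478, -1.931, 0.0]
contact_force: [-0.6, 0.1, 0.4]
opening: 29.8
finger_force: 0.0
```

>>> apply_moves --translation '[[0, 0, 0], [0, 0, 0], [0, 0, 0], [0, 0, 0], [0, 0, 0]]' --rotation '[[0, 0, 0], [0, 0, 0], [0, 0, 0], [0, 0, 0], [0, 0, 0]]' --grip '[-1, -1, -1, -1, -1]' --newtons 6

```text
time: 2.32
tcp_pos: [597.8, 131.6, 42.8]
tcp_rot: [2.477, 1.928, 0.007]
contact_force: [5.7, 1.7, 3.3]
opening: 11.8
finger_force: 6.0
```

```bash
cat > arc.py <<'E'
import numpy as np,sys
# arc shifts (m) from current handle angle a0 (world deg) by steps
a0,st,n,r=map(float,sys.argv[1:5]);n=int(n)
f=lambda a:r*np.array([np.cos(np.radians(a)),np.sin(np.radians(a))])
print([[*((f(a0-st*i)-f(a0))/1000).round(4).tolist(),0] for i in range(1,n+1)],[[0,0,-st*i] for i in range(1,n+1)])
E
for a in 75.5 ; do python3 arc.py $a 2.5 10 46;done
python3 -c "
from h import *
s=manip.get_state();print(s['tcp_pos'],s['contact_force'],s['moment'],s['opening'],s['finger_force'])"
```

```text
[[0.0019, -0.0005, 0], [0.0038, -0.0012, 0], [0.0057, -0.0019, 0], [0.0076, -0.0027, 0], [0.0094, -0.0035, 0], [0.0111, -0.0045, 0], [0.0129, -0.0055, 0], [0.0145, -0.0066, 0], [0.0162, -0.0078, 0], [0.0177, -0.009, 0]] [[0, 0, -2.5], [0, 0, -5.0], [0, 0, -7.5], [0, 0, -10.0], [0, 0, -12.5], [0, 0, -15.0], [0, 0, -17.5], [0, 0, -20.0], [0, 0, -22.5], [0, 0, -25.0]]
[597.83791641 131.57640445  42.84528636] [5.68989426 1.68461491 3.32529472] [ 0.12882386 -0.84758213  0.03822063] 11.846275062925296 6.010333299636841
```

>>> apply_moves --translation '[[0.0019, -0.0005, 0], [0.0038, -0.0012, 0], [0.0057, -0.0019, 0], [0.0076, -0.0027, 0], [0.0094, -0.0035, 0], [0.0111, -0.0045, 0], [0.0129, -0.0055, 0], [0.0145, -0.0066, 0], [0.0162, -0.0078, 0], [0.0177, -0.009, 0]]' --rotation '[[0, 0, -2.5], [0, 0, -5], [0, 0, -7.5], [0, 0, -10], [0, 0, -12.5], [0, 0, -15], [0, 0, -17.5], [0, 0, -20], [0, 0, -22.5], [0, 0, -25]]' --grip '[-1, -1, -1, -1, -1, -1, -1, -1, -1, -1]'

```text
time: 3.15
tcp_pos: [613.5, 124.0, 42.4]
tcp_rot: [-2.838, -1.344, -0.003]
contact_force: [0.1, 6.5, 6.7]
opening: 12.3
finger_force: 6.0
```

```bash
cat > st.py <<'E'
from h import *
from scipy.spatial.transform import Rotation as R
s=manip.get_state();p=np.array(s['tcp_pos']);d=p[:2]-[584,87];a=np.degrees(np.arctan2(d[1],d[0]))
y=R.from_rotvec(s['tcp_rot']).as_matrix()[:,1];t=np.array([np.sin(np.radians(a)),-np.cos(np.radians(a))])
F=np.array(s['contact_force'])
print('t %.2f'%s['time'],p.round(1),'r %.1f ang %.1f jaw %.1f'%(np.hypot(*d),a,np.degrees(np.arctan2(y[1],y[0]))),'F',F.round(1),'tang %.1f'%(F[:2]@t),'rad %.1f'%(F[:2]@d/np.hypot(*d)),'M',np.round(s['moment'],2),s['opening'],s['finger_force'])
E
python3 st.py; python3 arc.py 50.5 1 10 46
```

```text
t 3.15 [613.5 124.   42.4] r 47.3 ang 51.4 jaw -39.3 F [0.1 6.5 6.7] tang -3.9 rad 5.1 M [1.01 0.08 0.09] 12.323295642041826 6.037970334291458
[[0.0006, -0.0005, 0], [0.0012, -0.001, 0], [0.0018, -0.0016, 0], [0.0024, -0.0021, 0], [0.003, -0.0027, 0], [0.0035, -0.0033, 0], [0.0041, -0.0038, 0], [0.0047, -0.0044, 0], [0.0052, -0.005, 0], [0.0057, -0.0056, 0]] [[0, 0, -1.0], [0, 0, -2.0], [0, 0, -3.0], [0, 0, -4.0], [0, 0, -5.0], [0, 0, -6.0], [0, 0, -7.0], [0, 0, -8.0], [0, 0, -9.0], [0, 0, -10.0]]
```

>>> apply_moves --translation '[[0.0012, -0.001, 0], [0.0024, -0.0021, 0], [0.0035, -0.0033, 0], [0.0047, -0.0044, 0], [0.0047, -0.0044, 0]]' --rotation '[[0, 0, -2], [0, 0, -4], [0, 0, -6], [0, 0, -8], [0, 0, -8]]' --grip '[-1, -1, -1, -1, -1]'

```text
time: 3.57
tcp_pos: [618.8, 119.6, 42.5]
tcp_rot: [-2.925, -1.143, -0.005]
contact_force: [2.4, 6.7, 5.5]
opening: 12.3
finger_force: 5.9
```

```bash
python3 st.py; python3 arc.py 42.5 2 4 46;python3 arc.py 34.5 2 4 46;python3 arc.py 26.5 2 4 46;python3 arc.py 18.5 2 4 46;python3 arc.py 10.5 2 4 46;python3 arc.py 2.5 2 4 46;python3 arc.py -5.5 2 4 46;python3 arc.py -13.5 2 4 46
```

```text
t 3.57 [618.8 119.6  42.5] r 47.7 ang 43.1 jaw -47.3 F [2.4 6.7 5.5] tang -3.2 rad 6.3 M [ 0.96 -0.2   0.08] 12.333775448017013 5.933045223355293
[[0.0011, -0.0012, 0], [0.0021, -0.0024, 0], [0.0031, -0.0037, 0], [0.004, -0.005, 0]] [[0, 0, -2.0], [0, 0, -4.0], [0, 0, -6.0], [0, 0, -8.0]]
[[0.0009, -0.0013, 0], [0.0017, -0.0027, 0], [0.0025, -0.0041, 0], [0.0033, -0.0055, 0]] [[0, 0, -2.0], [0, 0, -4.0], [0, 0, -6.0], [0, 0, -8.0]]
[[0.0007, -0.0014, 0], [0.0013, -0.0029, 0], [0.0019, -0.0044, 0], [0.0025, -0.0059, 0]] [[0, 0, -2.0], [0, 0, -4.0], [0, 0, -6.0], [0, 0, -8.0]]
[[0.0005, -0.0015, 0], [0.0009, -0.0031, 0], [0.0013, -0.0046, 0], [0.0016, -0.0062, 0]] [[0, 0, -2.0], [0, 0, -4.0], [0, 0, -6.0], [0, 0, -8.0]]
[[0.0003, -0.0016, 0], [0.0005, -0.0032, 0], [0.0006, -0.0048, 0], [0.0007, -0.0064, 0]] [[0, 0, -2.0], [0, 0, -4.0], [0, 0, -6.0], [0, 0, -8.0]]
[[0.0, -0.0016, 0], [0.0, -0.0032, 0], [-0.0, -0.0048, 0], [-0.0002, -0.0064, 0]] [[0, 0, -2.0], [0, 0, -4.0], [0, 0, -6.0], [0, 0, -8.0]]
[[-0.0002, -0.0016, 0], [-0.0004, -0.0032, 0], [-0.0007, -0.0048, 0], [-0.0011, -0.0063, 0]] [[0, 0, -2.0], [0, 0, -4.0], [0, 0, -6.0], [0, 0, -8.0]]
[[-0.0004, -0.0016, 0], [-0.0009, -0.0031, 0], [-0.0014, -0.0046, 0], [-0.0019, -0.0061, 0]] [[0, 0, -2.0], [0, 0, -4.0], [0, 0, -6.0], [0, 0, -8.0]]
```

>>> apply_moves --translation '[[0.0011, -0.0012, 0], [0.0022, -0.0024, 0], [0.0032, -0.0036, 0], [0.0043, -0.0048, 0], [0.0043, -0.0048, 0]]' --rotation '[[0, 0, -2], [0, 0, -4], [0, 0, -6], [0, 0, -8], [0, 0, -8]]' --grip '[-1, -1, -1, -1, -1]'

```text
time: 3.98
tcp_pos: [623.3, 114.7, 42.5]
tcp_rot: [-2.998, -0.936, -0.005]
contact_force: [2.7, 6.1, 5.4]
opening: 12.1
finger_force: 5.9
```

```bash
python3 st.py
```

```text
t 3.98 [623.3 114.7  42.5] r 48.1 ang 35.1 jaw -55.3 F [2.7 6.1 5.4] tang -3.4 rad 5.7 M [ 0.86 -0.25  0.07] 12.11608124215415 5.898399576544762
```

>>> apply_moves --translation '[[0.0009, -0.0013, 0], [0.0018, -0.0027, 0], [0.0027, -0.0041, 0], [0.0035, -0.0055, 0], [0.0035, -0.0055, 0]]' --rotation '[[0, 0, -2], [0, 0, -4], [0, 0, -6], [0, 0, -8], [0, 0, -8]]' --grip '[-1, -1, -1, -1, -1]'

```text
time: 4.4
tcp_pos: [627.0, 109.1, 42.5]
tcp_rot: [-3.055, -0.724, -0.005]
contact_force: [2.5, 5.8, 4.8]
opening: 12.0
finger_force: 5.9
```

```bash
python3 st.py
```

```text
t 4.40 [627.  109.1  42.5] r 48.3 ang 27.2 jaw -63.3 F [2.5 5.8 4.8] tang -4.0 rad 4.8 M [ 0.88 -0.28  0.04] 12.034750449037636 5.918367728590965
```

>>> apply_moves --translation '[[0.0007, -0.0014, 0], [0.0013, -0.0029, 0], [0.0019, -0.0044, 0], [0.0025, -0.0059, 0], [0.0025, -0.0059, 0]]' --rotation '[[0, 0, -2], [0, 0, -4], [0, 0, -6], [0, 0, -8], [0, 0, -8]]' --grip '[-1, -1, -1, -1, -1]'

```text
time: 4.82
tcp_pos: [629.8, 103.1, 42.5]
tcp_rot: [-3.098, -0.509, -0.006]
contact_force: [4.1, 4.8, 4.5]
opening: 12.2
finger_force: 5.9
```

```bash
python3 st.py
```

```text
t 4.82 [629.8 103.1  42.5] r 48.5 ang 19.4 jaw -71.3 F [4.1 4.8 4.5] tang -3.2 rad 5.5 M [ 0.86 -0.49  0.03] 12.228915424829118 5.882757604122162
```

>>> apply_moves --translation '[[0.0005, -0.0015, 0], [0.0009, -0.0031, 0], [0.0013, -0.0046, 0], [0.0016, -0.0062, 0], [0.0016, -0.0062, 0]]' --rotation '[[0, 0, -2], [0, 0, -4], [0, 0, -6], [0, 0, -8], [0, 0, -8]]' --grip '[-1, -1, -1, -1, -1]'

```text
time: 5.23
tcp_pos: [631.7, 96.8, 42.6]
tcp_rot: [-3.126, -0.292, -0.007]
contact_force: [4.5, 4.3, 3.8]
opening: 12.0
finger_force: 5.9
```

```bash
python3 st.py
```

```text
t 5.23 [631.7  96.8  42.6] r 48.7 ang 11.7 jaw -79.3 F [4.5 4.3 3.8] tang -3.3 rad 5.3 M [ 0.83 -0.65  0.07] 12.01176013725559 5.860906764864922
```

>>> apply_moves --translation '[[0.0003, -0.0016, 0], [0.0005, -0.0032, 0], [0.0006, -0.0048, 0], [0.0007, -0.0064, 0], [0.0007, -0.0064, 0]]' --rotation '[[0, 0, -2], [0, 0, -4], [0, 0, -6], [0, 0, -8], [0, 0, -8]]' --grip '[-1, -1, -1, -1, -1]'

```text
time: 5.65
tcp_pos: [632.6, 90.2, 42.6]
tcp_rot: [-3.139, -0.073, -0.008]
contact_force: [5.4, 4.0, 3.4]
opening: 11.8
finger_force: 5.9
```

```bash
python3 st.py
```

```text
t 5.65 [632.6  90.2  42.6] r 48.7 ang 3.8 jaw -87.3 F [5.4 4.  3.4] tang -3.6 rad 5.6 M [ 0.78 -0.8   0.04] 11.794044975020874 5.893163233995438
```

>>> apply_moves --translation '[[0.0003, -0.0016, 0], [0.0005, -0.0032, 0], [0.0005, -0.0048, 0], [0.0005, -0.0064, 0], [0.0005, -0.0064, 0]]' --rotation '[[0, 0, -2], [0, 0, -4], [0, 0, -6], [0, 0, -8], [0, 0, -8]]' --grip '[-1, -1, -1, -1, -1]'

```text
time: 6.07
tcp_pos: [632.8, 83.6, 42.5]
tcp_rot: [-3.136, 0.146, -0.006]
contact_force: [5.1, 4.8, 2.5]
opening: 11.6
finger_force: 5.9
```

```bash
python3 st.py
```

```text
t 6.07 [632.8  83.6  42.5] r 48.9 ang -4.0 jaw -95.3 F [5.1 4.8 2.5] tang -5.1 rad 4.7 M [ 0.57 -0.59  0.04] 11.55779592025371 5.884416103363037
```

>>> apply_moves --translation '[[-0.0001, -0.0016, 0], [-0.0003, -0.0032, 0], [-0.0005, -0.004, 0], [-0.0005, -0.004, 0]]' --rotation '[[0, 0, -2], [0, 0, -4], [0, 0, -5], [0, 0, -5]]' --grip '[-1, -1, -1, -1]'

```text
time: 6.4
tcp_pos: [632.3, 79.6, 42.5]
tcp_rot: [-3.127, 0.282, -0.007]
contact_force: [4.5, 3.5, 2.5]
opening: 11.5
finger_force: 5.9
```

```bash
python3 st.py
```

```text
t 6.40 [632.3  79.6  42.5] r 48.9 ang -8.7 jaw -100.3 F [4.5 3.5 2.5] tang -4.2 rad 3.9 M [ 0.63 -0.61  0.01] 11.513268053313078 5.881885215640068
```

>>> apply_moves --translation '[[-0.0003, -0.0016, 0], [-0.0006, -0.0032, 0], [-0.001, -0.0048, 0], [-0.001, -0.0048, 0]]' --rotation '[[0, 0, -2], [0, 0, -4], [0, 0, -6], [0, 0, -6]]' --grip '[-1, -1, -1, -1]'

```text
time: 6.73
tcp_pos: [631.0, 76.6, 42.5]
tcp_rot: [-3.105, 0.446, -0.005]
contact_force: [4.5, 10.4, 3.5]
opening: 18.3
finger_force: 5.9
```

```bash
python3 st.py
```

```text
t 6.73 [631.   76.6  42.5] r 48.2 ang -12.5 jaw -106.3 F [ 4.5 10.4  3.5] tang -11.2 rad 2.2 M [ 1.87 -0.61  0.08] 18.320867768926824 5.876368582248688
```

>>> apply_moves --translation '[[-0.0004, -0.0015, 0], [-0.0004, -0.0015, 0], [-0.0004, -0.0015, 0]]' --rotation '[[0, 0, -2], [0, 0, -2], [0, 0, -2]]' --grip '[-1, -1, -1]'

```text
time: 6.98
tcp_pos: [630.4, 75.4, 42.4]
tcp_rot: [-3.098, 0.497, -0.004]
contact_force: [4.0, 11.6, 3.2]
opening: 20.9
finger_force: 5.9
```

```bash
python3 st.py; python3 -c "
from h import *
s=manip.get_state();print(np.round(s['joint_positions'],2))"
```

```text
t 6.98 [630.4  75.4  42.4] r 47.8 ang -14.0 jaw -108.2 F [ 4.  11.6  3.2] tang -12.3 rad 1.1 M [ 1.9  -0.52  0.08] 20.942430952743752 5.924035012722015
[-0.    0.72  1.42  0.    1.    1.88]
```

The force rose from a steady 4 N to 12 N and the handle stopped advancing, so this is the end stop. I'm releasing and lifting.

>>> apply_moves --translation '[[0, 0, 0], [0, 0, 0], [0, 0, 0], [0, 0, 0.02], [0, 0, 0.06], [0, 0, 0.1], [0, 0, 0.1]]' --rotation '[[0, 0, 0], [0, 0, 0], [0, 0, 0], [0, 0, 0], [0, 0, 0], [0, 0, 0], [0, 0, 0]]' --grip '[0.0, 0.0, 0.0, 0.0, 0.0, 0.0, 0.0]'

```text
time: 7.57
tcp_pos: [632.9, 72.1, 149.5]
tcp_rot: [-3.1, 0.497, -0.02]
contact_force: [1.8, 0.5, 1.1]
opening: 45.8
finger_force: 0.0
```

```bash
python3 st.py; python3 -c "
import numpy as np
from scipy.optimize import least_squares as L
P=np.array([(613.5,124),(618.8,119.6),(623.3,114.7),(627,109.1),(629.8,103.1),(631.7,96.8),(632.6,90.2),(632.8,83.6),(632.3,79.6)])
print(L(lambda c:np.hypot(*(P-c[:2]).T)-c[2],[584,87,47]).x)"
```

```text
t 7.57 [632.9  72.1 149.5] r 51.1 ang -17.0 jaw -108.2 F [1.8 0.5 1.1] tang -1.0 rad 1.6 M [-0.02  0.08  0.  ] 45.796899364817904 0.0
[587.13979225  86.67912082  45.70267281]
```

>>> apply_moves --translation '[[-0.04, -0.001, 0], [-0.08, -0.002, 0], [-0.12, -0.003, 0], [-0.151, -0.004, 0], [-0.151, -0.004, 0], [-0.151, -0.004, 0], [-0.151, -0.004, 0], [-0.151, -0.004, 0], [-0.151, -0.004, 0], [-0.151, -0.004, 0]]' --rotation '[[0, 0, 7.1], [0, 0, 14.2], [0, 0, 21.3], [0, 0, 28.4], [0, 0, 35.5], [0, 0, 42.6], [0, 0, 49.7], [0, 0, 56.8], [0, 0, 63.9], [0, 0, 71]]' --grip '[0, 0, 0, 0, 0, 0, 0, 0, 0, 0]'

```text
time: 8.4
tcp_pos: [477.7, 68.1, 140.9]
tcp_rot: [-2.81, -1.404, 0.002]
contact_force: [0.5, -0.6, 1.4]
opening: 45.7
finger_force: 0.0
```

>>> apply_moves --translation '[[0, 0, 0], [0, 0, 0], [0, 0, -0.01], [0, 0, -0.02], [0, 0, -0.03], [0, 0, -0.04], [0, 0, -0.04], [0, 0, -0.04]]' --rotation '[[0, 0, 7.1], [0, 0, 14.2], [0, 0, 21.3], [0, 0, 28.4], [0, 0, 35.5], [0, 0, 42.6], [0, 0, 47.5], [0, 0, 47.5]]' --grip '[-0.2, -0.2, -0.2, -0.2, -0.2, -0.2, -0.2, -0.2]'

```text
time: 9.07
tcp_pos: [477.3, 68.1, 100.3]
tcp_rot: [-2.009, -2.413, 0.003]
contact_force: [0.5, -0.9, -0.8]
opening: 36.8
finger_force: 0.0
```

```bash
python3 st.py; python3 -c "
from h import *
p,d=save('side','s2');q,e=save('top','t2');o=np.zeros((600,800,3),np.uint8);o[:,:450]=cv2.resize(p[140:260,240:330+0],(450,600),interpolation=2) if 0 else cv2.resize(p[150:250,270:345],(450,600),interpolation=2)
o[:,450:]=cv2.resize(q[130:250,245:315],(350,600),interpolation=2);cv2.imwrite('pics/c2.png',o[:,:,::-1])"
```

```text
t 9.07 [477.3  68.1 100.3] r 108.3 ang -170.0 jaw 10.4 F [ 0.5 -0.9 -0.8] tang -1.0 rad -0.4 M [-0.09  0.    0.02] 36.820569608115726 0.0
```

View pics/c2.png

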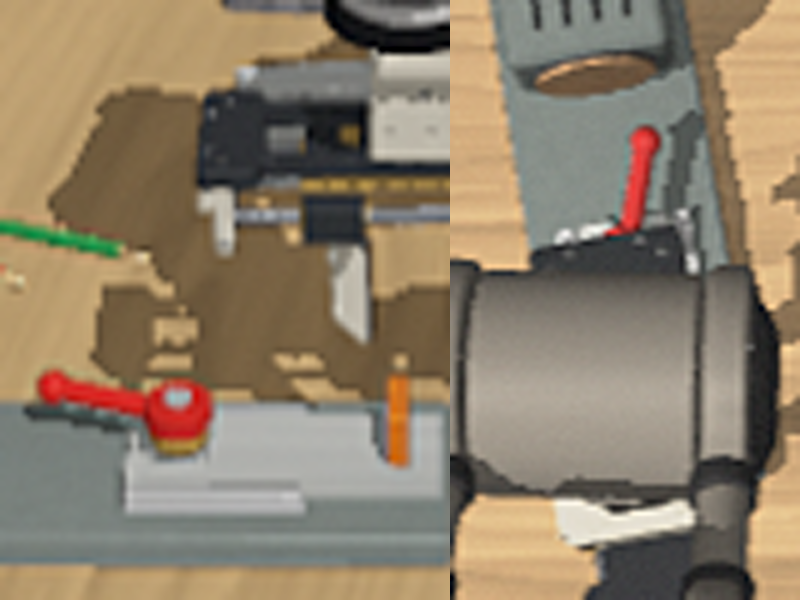

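The crop shows the handle now pointing along the slab towards the motor and the tab (400,420) just right of the near finger (350,300). Descending around the tab.

>>> apply_moves --translation '[[0.004, 0, -0.015], [0.004, 0, -0.03], [0.004, 0, -0.045], [0.004, 0, -0.055], [0.004, 0, -0.062], [0.004, 0, -0.062], [0.004, 0, -0.062]]' --rotation '[[0, 0, 0], [0, 0, 0], [0, 0, 0], [0, 0, 0], [0, 0, 0], [0, 0, 0], [0, 0, 0]]' --grip '[-0.2, -0.2, -0.2, -0.2, -0.2, -0.2, -0.2]'

```text
time: 9.75
tcp_pos: [482.4, 68.4, 39.3]
tcp_rot: [2.014, 2.411, -0.0]
contact_force: [-0.2, 0.2, 0.1]
opening: 37.0
finger_force: 0.0
```

>>> apply_moves --translation '[[0, 0, 0], [0, 0, 0], [0, 0, 0], [0, 0, 0], [0, 0, 0], [0, 0, 0], [0, 0, 0]]' --rotation '[[0, 0, 0], [0, 0, 0], [0, 0, 0], [0, 0, 0], [0, 0, 0], [0, 0, 0], [0, 0, 0]]' --grip '[-1, -1, -1, -1, -1, -1, -1]' --newtons 10

```text
time: 10.33
tcp_pos: [482.7, 68.5, 39.6]
tcp_rot: [2.013, 2.411, 0.001]
contact_force: [1.0, -0.2, 4.3]
opening: 10.0
finger_force: 10.0
```

```bash
python3 st.py
```

```text
t 10.33 [482.7  68.5  39.6] r 103.0 ang -169.6 jaw 10.3 F [ 1.  -0.2  4.3] tang -0.4 rad -1.0 M [-0.05  0.05  0.01] 10.046111514497422 10.000786632299423
```

>>> apply_moves --translation '[[0, 0, 0], [0, 0, 0], [-0.0015, -0.0003, 0], [-0.003, -0.0005, 0], [-0.0045, -0.0008, 0], [-0.006, -0.0011, 0], [-0.006, -0.0011, 0]]' --rotation '[[0, 0, 0], [0, 0, 0], [0, 0, 0], [0, 0, 0], [0, 0, 0], [0, 0, 0], [0, 0, 0]]' --grip '[-1, -1, -1, -1, -1, -1, -1]' --newtons 25

```text
time: 10.92
tcp_pos: [476.8, 67.3, 39.6]
tcp_rot: [2.013, 2.411, 0.002]
contact_force: [3.1, 1.3, 4.4]
opening: 9.5
finger_force: 25.0
```

```bash
python3 st.py
```

```text
t 10.92 [476.8  67.3  39.6] r 109.0 ang -169.6 jaw 10.3 F [3.1 1.3 4.4] tang 0.7 rad -3.3 M [ 0.03 -0.34 -0.  ] 9.539772093261286 25.00176966190338
```

It slides freely so far (3 N). Continuing in small steps, checking the force.

>>> apply_moves --translation '[[-0.0015, -0.0003, 0], [-0.003, -0.0005, 0], [-0.0045, -0.0008, 0], [-0.006, -0.0011, 0], [-0.006, -0.0011, 0]]' --rotation '[[0, 0, 0], [0, 0, 0], [0, 0, 0], [0, 0, 0], [0, 0, 0]]' --grip '[-1, -1, -1, -1, -1]'

```text
time: 11.33
tcp_pos: [470.7, 66.2, 39.6]
tcp_rot: [2.013, 2.411, 0.001]
contact_force: [4.4, 0.1, 6.6]
opening: 9.7
finger_force: 25.0
```

```bash
python3 st.py
```

```text
t 11.33 [470.7  66.2  39.6] r 115.2 ang -169.6 jaw 10.3 F [4.4 0.1 6.6] tang -0.7 rad -4.3 M [-0.1  -0.47 -0.03] 9.72005827126884 25.001816153526306
```

>>> apply_moves --translation '[[-0.0025, -0.0005, 0.0005], [-0.005, -0.0009, 0.001], [-0.009, -0.0016, 0.001], [-0.013, -0.0023, 0.001], [-0.017, -0.003, 0.001], [-0.021, -0.0038, 0.001], [-0.025, -0.0045, 0.001], [-0.029, -0.0052, 0.001], [-0.033, -0.006, 0.001], [-0.033, -0.006, 0.001]]' --rotation '[[0, 0, 0], [0, 0, 0], [0, 0, 0], [0, 0, 0], [0, 0, 0], [0, 0, 0], [0, 0, 0], [0, 0, 0], [0, 0, 0], [0, 0, 0]]' --grip '[-1, -1, -1, -1, -1, -1, -1, -1, -1, -1]'

```text
time: 12.17
tcp_pos: [435.9, 60.2, 40.0]
tcp_rot: [-2.013, -2.411, 0.002]
contact_force: [0.3, 0.5, -1.5]
opening: 9.7
finger_force: 25.0
```

```bash
python3 st.py
```

```text
t 12.17 [435.9  60.2  40. ] r 150.5 ang -169.7 jaw 10.3 F [ 0.3  0.5 -1.5] tang 0.4 rad -0.4 M [-0.09  0.09 -0.03] 9.716404509117265 24.999463856220245
```

>>> apply_moves --translation '[[-0.005, -0.0009, 0], [-0.01, -0.0018, 0], [-0.01, -0.0018, 0], [-0.01, -0.0018, 0.01], [-0.01, -0.0018, 0.03], [-0.01, -0.0018, 0.06], [-0.01, -0.0018, 0.09], [-0.01, -0.0018, 0.1], [-0.01, -0.0018, 0.1]]' --rotation '[[0, 0, 0], [0, 0, 0], [0, 0, 0], [0, 0, 0], [0, 0, 0], [0, 0, 0], [0, 0, 0], [0, 0, 0], [0, 0, 0]]' --grip '[-1, -1, -1, -1, -1, -1, -1, -1, -1]' --newtons 35

```text
time: 12.92
tcp_pos: [429.0, 58.4, 142.8]
tcp_rot: [2.01, 2.408, 0.006]
contact_force: [0.4, -0.4, -2.1]
opening: 9.9
finger_force: 35.0
```

>>> apply_moves --translation '[[0.004, -0.025, 0], [0.01, -0.06, 0], [0.016, -0.1, 0], [0.022, -0.14, 0], [0.029, -0.18, 0], [0.036, -0.22, 0], [0.042, -0.26, 0], [0.048, -0.3, 0], [0.053, -0.33, 0], [0.055, -0.342, 0]]' --rotation '[[0, 0, 1], [0, 0, 2], [0, 0, 3], [0, 0, 4], [0, 0, 5], [0, 0, 6], [0, 0, 6.5], [0, 0, 6.5], [0, 0, 6.5], [0, 0, 6.5]]' --grip '[-1, -1, -1, -1, -1, -1, -1, -1, -1, -1]'

```text
time: 13.75
tcp_pos: [481.9, -287.6, 138.3]
tcp_rot: [-1.877, -2.518, 0.001]
contact_force: [0.1, -0.4, -1.5]
opening: 9.6
finger_force: 35.0
```

```bash
python3 st.py; python3 -c "
from h import *
p,d=save('side','s3');q,e=save('top','t3');o=np.zeros((500,800,3),np.uint8);o[:,:400]=cv2.resize(p[100:200,285:365],(400,500),interpolation=2)
o[:,400:]=cv2.resize(q[145:260,365:457],(400,500),interpolation=2);cv2.imwrite('pics/c3.png',o[:,:,::-1])"
```

```text
t 13.75 [ 481.9 -287.6  138.3] r 388.3 ang -105.2 jaw 16.6 F [ 0.1 -0.4 -1.5] tang -0.2 rad 0.4 M [-0.14  0.09 -0.03] 9.649949062275992 34.99943554401398
```

View pics/c3.png

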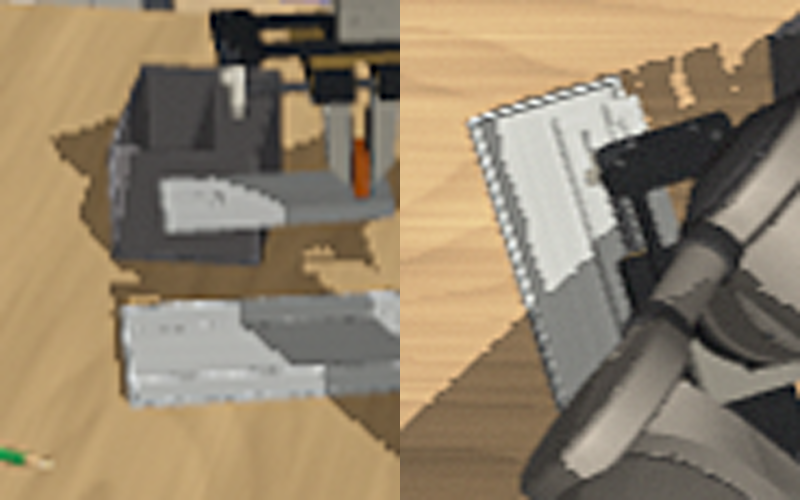

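The plate hangs level over the tray, aligned with its long axis (side crop: plate at (270,205), tray at (250,350)). I'm lowering it.

>>> apply_moves --translation '[[0, 0.002, -0.02], [0, 0.002, -0.045], [0, 0.002, -0.07], [0, 0.002, -0.085], [0, 0.002, -0.095], [0, 0.002, -0.102], [0, 0.002, -0.106], [0, 0.002, -0.106], [0, 0.002, -0.106]]' --rotation '[[0, 0, 0], [0, 0, 0], [0, 0, 0], [0, 0, 0], [0, 0, 0], [0, 0, 0], [0, 0, 0], [0, 0, 0], [0, 0, 0]]' --grip '[-1, -1, -1, -1, -1, -1, -1, -1, -1]'

```text
time: 14.6
tcp_pos: [482.7, -281.5, 34.8]
tcp_rot: [1.872, 2.521, 0.0]
contact_force: [-0.5, 0.4, -2.9]
opening: 10.1
finger_force: 35.0
```

```bash
python3 st.py
```

```text
t 14.60 [ 482.7 -281.5   34.8] r 382.2 ang -105.4 jaw 16.8 F [-0.5  0.4 -2.9] tang 0.6 rad -0.3 M [-0.07  0.09 -0.01] 10.055377624173229 34.99983787536621
```

>>> apply_moves --translation '[[-0.001, -0.002, -0.004], [-0.001, -0.002, -0.007], [-0.001, -0.002, -0.01], [-0.001, -0.002, -0.012], [-0.001, -0.002, -0.013], [-0.001, -0.002, -0.013]]' --rotation '[[0, 0, 0], [0, 0, 0], [0, 0, 0], [0, 0, 0], [0, 0, 0], [0, 0, 0]]' --grip '[-1, -1, -1, -1, -1, -1]'

```text
time: 15.1
tcp_pos: [481.2, -283.7, 22.6]
tcp_rot: [1.873, 2.521, -0.0]
contact_force: [-4.9, 2.6, 11.7]
opening: 9.7
finger_force: 35.0
```

```bash
python3 st.py
```

```text
t 15.10 [ 481.2 -283.7   22.6] r 384.7 ang -105.5 jaw 16.8 F [-4.9  2.6 11.7] tang 5.4 rad -1.2 M [ 0.27  0.77 -0.01] 9.7443369984769 35.002201795578
```

Down at the predicted height with 12 N contact. I'm releasing slowly, then lifting straight up.

>>> apply_moves --translation '[[0, 0, 0.001], [0, 0, 0.001], [0, 0, 0.001], [0, 0, 0.001], [0, 0, 0.001], [0, 0, 0.001], [0, 0, 0.001]]' --rotation '[[0, 0, 0], [0, 0, 0], [0, 0, 0], [0, 0, 0], [0, 0, 0], [0, 0, 0], [0, 0, 0]]' --grip '[-1, -1, -0.3, -0.3, -0.3, -0.3, -0.3]'

```text
time: 15.68
tcp_pos: [481.3, -283.5, 22.0]
tcp_rot: [-1.873, -2.522, -0.0]
contact_force: [0.1, -1.2, 0.1]
opening: 31.4
finger_force: 0.0
```

>>> apply_moves --translation '[[0, 0, 0.01], [0, 0, 0.03], [0, 0, 0.07], [0, 0, 0.11], [-0.03, 0.03, 0.15], [-0.06, 0.06, 0.16], [-0.09, 0.09, 0.16], [-0.11, 0.12, 0.16], [-0.11, 0.15, 0.16], [-0.11, 0.15, 0.16]]' --rotation '[[0, 0, 0], [0, 0, 0], [0, 0, 0], [0, 0, 0], [0, 0, 0], [0, 0, 0], [0, 0, 0], [0, 0, 0], [0, 0, 0], [0, 0, 0]]' --grip '[-0.3, -0.3, -0.3, -0.3, -0.3, -0.3, -0.3, -0.3, -0.3, -0.3]'

```text
time: 16.52
tcp_pos: [368.3, -128.3, 183.0]
tcp_rot: [-1.87, -2.522, -0.002]
contact_force: [-0.1, 0.3, -0.0]
opening: 32.1
finger_force: 0.0
```

```bash
python3 st.py; python3 -c "
from h import *
p,d=save('side','s4');q,e=save('top','t4');o=np.zeros((500,800,3),np.uint8);o[:,:400]=cv2.resize(p[130:210,295:385],(400,500),interpolation=2)
o[:,400:]=cv2.resize(q[145:260,365:457],(400,500),interpolation=2);cv2.imwrite('pics/c4.png',o[:,:,::-1])
C=cloud('top',e);B=C[150:250,370:450]
t=np.radians(16.9);R=np.array([[np.cos(t),np.sin(t)],[-np.sin(t),np.cos(t)]]);L=(B[...,:2]-[534,-268])@R.T
for x in(-20,0,20,40,60):
  for y in(-15,0,15):
    m=(abs(L[...,0]-x)<8)&(abs(L[...,1]-y)<6);print(x,y,np.median(B[m][:,2]).round(1),end='; ')
"
```

```text
t 16.52 [ 368.3 -128.3  183. ] r 304.8 ang -135.0 jaw 16.9 F [-0.1  0.3 -0. ] tang 0.3 rad -0.2 M [-0.11  0.03 -0.01] 32.08732845835294 0.0
-20 -15 13.5; -20 0 14.7; -20 15 12.9; 0 -15 14.6; 0 0 14.7; 0 15 15.1; 20 -15 14.4; 20 0 14.0; 20 15 14.2; 40 -15 15.0; 40 0 5.0; 40 15 12.4; 60 -15 12.4; 60 0 3.0; 60 15 14.1;
```

View pics/c4.png

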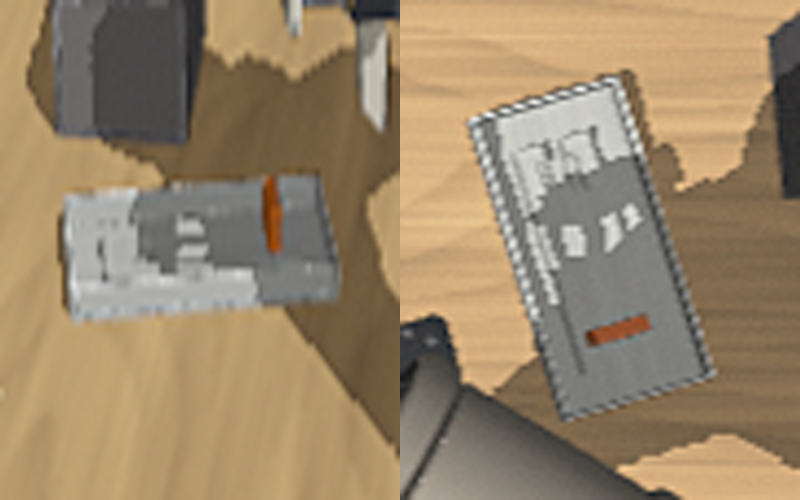

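The plate lies flat in the tray with its top about 15 mm up (3 + 12), centred, tab up at crop (618,330), and the robot is clear. Handing in.

```bash
python3 -c "
from workcell import manip
print(manip.finish_job())"
```

```text
the job is handed in; nothing more can be done
None
```

The nut was loosened to its stop, the plate slid out and laid flat, tab up, in the aluminium tray before letting go, and the job was handed in at about 16.6 s; the hand-in gave no verdict.

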